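# Line up the baking rings for filling

## Task

Get the four steel baking rings ready for filling: stand them upright on the baking sheet, one in the middle of each printed circle, in order of size with the smallest in the circle nearest the batter funnel and the largest at the far end of the row. Do not knock over the piping nozzle that stands among the rings.

Things in the scene. Friction and masses are not known exactly. Their poses are not given: they have to be found in the camera images.
- ring_s_mid (a point): The smallest of four plain stainless steel baking rings (open tubes, wall 2.5 mm): 36 mm outer diameter, 50 mm high, standing loose and upright on the steel bench, at least 40 mm clear of its neighbours. This point is on its axis, half-way up (25 mm above its foot).
- ring_m_mid (a point): The second smallest of four plain stainless steel baking rings (open tubes, wall 2.5 mm): 46 mm outer diameter, 50 mm high, standing loose and upright on the steel bench, at least 40 mm clear of its neighbours. This point is on its axis, half-way up (25 mm above its foot).
- ring_l_mid (a point): The second largest of four plain stainless steel baking rings (open tubes, wall 2.5 mm): 56 mm outer diameter, 50 mm high, standing loose and upright on the steel bench, at least 40 mm clear of its neighbours. This point is on its axis, half-way up (25 mm above its foot).
- ring_xl_mid (a point): The largest of four plain stainless steel baking rings (open tubes, wall 2.5 mm): 66 mm outer diameter, 50 mm high, standing loose and upright on the steel bench, at least 40 mm clear of its neighbours. This point is on its axis, half-way up (25 mm above its foot).
- circle_a: The leftmost (seen from the robot) of four identical circles, 80 mm across, brown outline with a 10 mm brown centre dot, printed in a straight row 90 mm apart on the beige mat of a narrow aluminium baking sheet. Origin: its centre, on the mat, 4 mm above the bench; y axis along the row (to the robot's left), x across it, away from the robot. Sheet 150 x 420 mm, fixed, rim 14 mm high.
- circle_b: The second from the left (seen from the robot) of four identical circles, 80 mm across, brown outline with a 10 mm brown centre dot, printed in a straight row 90 mm apart on the beige mat of a narrow aluminium baking sheet. Origin: its centre, on the mat, 4 mm above the bench; y axis along the row (to the robot's left), x across it, away from the robot.
- circle_c: The second from the right (seen from the robot) of four identical circles, 80 mm across, brown outline with a 10 mm brown centre dot, printed in a straight row 90 mm apart on the beige mat of a narrow aluminium baking sheet. Origin: its centre, on the mat, 4 mm above the bench; y axis along the row (to the robot's left), x across it, away from the robot.
- circle_d: The rightmost (seen from the robot) of four identical circles, 80 mm across, brown outline with a 10 mm brown centre dot, printed in a straight row 90 mm apart on the beige mat of a narrow aluminium baking sheet. Origin: its centre, on the mat, 4 mm above the bench; y axis along the row (to the robot's left), x across it, away from the robot.
- funnel: Steel batter funnel (130 mm across) with black side handle on a wire stand, 186 mm high over all, fixed; it stands at one end of the baking sheet, in line with the row of circles, at either the left or the right end. A steel mixing bowl (144 mm across, 70 mm high) stands at the other end. Origin: on the bench under the funnel's axis.
- nozzle_mid (a point): Loose steel piping nozzle, a plain cone with a small round mouth, 38 mm across at the foot, 19 mm at the top, 50 mm high, standing point up among the rings. It is not part of the row. This point is on its axis, half-way up.
Not all that is in view belongs to the job. Leave any turquoise look-alike of the funnel alone. Leave any orange or purple look-alike of the part that bears ring_xl_mid alone.

How it is judged (in metres and radians):
At the end, for the whole second after the job is handed in: Each ring stands upright (within 0.1 rad) and at rest on the mat, its axis within 12 mm of its circle's centre; counted from the funnel end of the row the rings are 36, 46, 56 and 66 mm across (((y of funnel in the frame of circle_a above 0 m and horizontal distance between ring_s_mid and circle_a below 0.012 m and horizontal distance between ring_m_mid and circle_b below 0.012 m and horizontal distance between ring_l_mid and circle_c below 0.012 m and horizontal distance between ring_xl_mid and circle_d below 0.012 m) or (y of funnel in the frame of circle_a below 0 m and horizontal distance between ring_s_mid and circle_d below 0.012 m and horizontal distance between ring_m_mid and circle_c below 0.012 m and horizontal distance between ring_l_mid and circle_b below 0.012 m and horizontal distance between ring_xl_mid and circle_a below 0.012 m)) and angle between each of ring_s_mid, ring_m_mid, ring_l_mid, ring_xl_mid's own z axis and vertical below 0.1 rad and height (world z) of each of ring_s_mid, ring_m_mid, ring_l_mid, ring_xl_mid below 0.035 m and linear speed of each of ring_s, ring_m, ring_l, ring_xl below 0.02 m/s); the robot touches nothing.
It fails at once if the piping nozzle is knocked over (angle between nozzle_mid's own z axis and vertical above 0.6 rad).
It also fails if it takes over 115 s, if anything falls off the work surface, if the arm or the gripper's body presses on something with over 40 N, if the wrist force passes 120 N, or if a joint passes its speed limit or range.

## Robot

A 6-joint arm with a two-finger parallel gripper is mounted at the origin on the work surface. World frame = base frame: x ahead of the robot, y to its left, z up, the work surface at z = 0. Lengths are in mm, angles in rad, forces in N, time in s.
With the tool pointing down it reaches from about 300 to 775 mm from the base axis. Payload 14.6 kg.
Tool frame: the origin (TCP) lies between the finger pads; the fingertips stand 8 mm ahead of it and the grasp point (between the pads) lies 11 mm behind it; z points along the fingers, y is the direction in which the jaws open and shut (so a half turn about z gives the same grasp; the last joint's range is limited). The gripper opens to 94 mm and grips with 3 to 60 N. Pads are 16 mm wide; open, the fingers measure 119 mm over their backs; the gripper's body (75 mm by 177 mm) begins 78 mm behind the grasp point.
Start: joints at [1.173, 0.3, 1.521, -0, 1.321, -0.067], TCP at [178.637, 520.171, 176.046] pointing down, gripper open.
Joint ranges: [-3.03, 3.03], [-0.79, 2.21], [0.23, 2.52], [-1.04, 4.18], [0, 3.07], [-2.55, 2.55]. Speed limits (rad/s): [2.22, 2.22, 2.57, 3.14, 3.14, 3.14].

## Interface

Orientations are given as [roll, pitch, yaw] about the fixed x, y, z axes, in that order (R = Rz(yaw) Ry(pitch) Rx(roll)).
In Python, from cell import manip, cams, models gives the robot as it stands. The module is installed in compiled form; this text tells all that it offers.
- The arm moves only by the shell command python3 -m pendant 'ROWS' [OPENING] [FORCE]. ROWS is JSON, a list that holds one entry, the list of rows, each a list of 4 numbers: the shift along the tool's x, y, z in cm, then the turn about the tool's z in rad. In form: [[[x, y, z, roll], ...]]. A call has 1 to 5 rows; each row is the pose to reach, as a shift and turn from the pose commanded when the call began, along the tool's axes at that moment; what a row does not reach only later rows make up. A row lasts 1/10 s, in which the tool goes at most 50 mm and 8.59 degrees, less where a joint would pass 70% of its speed; a pose out of reach is approached as far as the arm can. A call with a gripper value outside its range is refused whole. OPENING is the opening, from -1 (shut) to 1 (fully open), so that 0 is half open, set as the call begins (- or left out, the last holds). The fingers move at their own pace and stop on an object; FORCE is the grip in N (left out, the last holds). Time passes only in rows, so rows that repeat a pose let the fingers close. It gives the time, the measured TCP pose, the force and the opening at its end, in the units of the state.
- manip.read_state(): the state, without advancing time (a new reading comes with each control period).
- cams.camera(name): name is "scene" or "top" or "wrist"; returns a dict with "frame" (384x512x3 uint8, red, green, blue), "K" (3x3 intrinsics, pixels), "D" ([k1, k2, p1, p2, k3] as OpenCV has them; the pictures are not rectified), "pose" (4x4, takes a point from camera to world coordinates). Camera axes: x right, y down, z forward; pixel columns grow to the right and rows downward; lengths in mm; the calibration is good to about 2 mm. A picture is of the moment at which its call begins. There is no depth.
- manip.sign_off(): hands the job in, once; it reports no verdict.
Trained networks look in the newest picture that a camera, given by its name, has taken for a name from the list of things; names that differ only in an ending like _2 or _b are one class to them, and where a whole thing is asked for, a point or a joint stands for the part that bears it (a point fixed in the world has none). Each returns a list of dicts, best first, with "score" (0 to 1); they miss things now and then, are a little off and sometimes report something else, mostly with a low value. They report only what shows in the picture. A call takes as long as a camera call. They do not tell look-alikes from the thing itself.
- models.regions_of(camera, name): "pixels" (384x512 bool, what is visible of it) and "point" ([column, row] in pixels, amid what is visible of it).
The state is a dict: "clock": time; "joints": joint angles; "qd": joint speeds; "effort": joint torques, N m; "eef_pos": TCP position; "eef_rot": TCP orientation; "wrist_force": force on the tool from outside, world axes, zero at the start; "moment": the same for the moment, N m; "finger_gap": finger opening in mm.
Only numpy, scipy, OpenCV 4.12 (cv2) and the standard library are available. Lean on these libraries where they do the work, as an engineer would, in place of code of your own. Each camera call takes 0.05 s, during which the arm holds its last target.

## Working session

There is one attempt and no reset: what is moved stays moved. The work goes in short steps, Python scripts to look and compute and a shell command to move; the robot and the scene stay as the last step left them, time stands still between calls to the robot, and variables do not carry over. Pictures are saved under pics/ and viewed, and the job is handed in when it is done.

```bash
mkdir -p pics; python3 - <<'E'
from cell import manip,cams,models
import cv2
print(manip.read_state())
for n in ["scene","top","wrist"]:
    c=cams.camera(n); cv2.imwrite(f"pics/{n}0.png",cv2.resize(c["frame"][:,:,::-1],None,fx=1.5,fy=1.5)); print(n,c["K"].tolist(),c["D"],c["pose"].round(3).tolist())
E
```

```text
{'clock': 0.0, 'joints': array([ 1.17337879e+00,  3.00441846e-01,  1.52162394e+00, -2.05422466e-05,
        1.32071110e+00, -6.65765560e-02]), 'qd': array([ 0.00086687, -0.00084539, -0.00106898, -0.00102551, -0.00028675,
       -0.00057781]), 'effort': array([ 1.02352151e-03, -5.31776798e+01, -3.52749896e+01,  7.09126191e-02,
        2.40256899e-02, -7.01363865e-05]), 'eef_pos': array([178.53374334, 519.87985541, 175.48427528]), 'eef_rot': array([-3.14040972e+00, -5.89306023e-05,  2.81075673e+00]), 'wrist_force': array([-0.43464771, -0.04755509,  0.78079322]), 'moment': array([-0.0173638 , -0.0173422 , -0.00995674]), 'finger_gap': 93.92435486606173}
scene [[441.2831985532873, 0.0, 254.32477494264057], [0.0, 441.2831985532873, 183.47204829958187], [0.0, 0.0, 1.0]] [-0.01337468  0.          0.          0.          0.        ] [[-0.691, 0.522, -0.5, 1036.03], [0.723, 0.5, -0.477, 588.47], [0.001, -0.69, -0.723, 826.488], [0.0, 0.0, 0.0, 1.0]]
top [[403.98179583223487, 0.0, 252.41009733446654], [0.0, 403.98179583223487, 195.0221125275007], [0.0, 0.0, 1.0]] [-0.13749668  0.          0.          0.          0.        ] [[0.004, -0.981, 0.196, 281.657], [-1.0, -0.003, 0.002, 35.002], [-0.001, -0.196, -0.981, 1089.186], [0.0, 0.0, 0.0, 1.0]]
wrist [[288.9401222147548, 0.0, 255.04477220507644], [0.0, 288.9401222147548, 186.3452754842476], [0.0, 0.0, 1.0]] [-0.06170691  0.          0.          0.          0.        ] [[0.325, 0.914, 0.244, 107.461], [0.946, -0.314, -0.085, 544.825], [-0.001, 0.258, -0.966, 384.01], [0.0, 0.0, 0.0, 1.0]]
```

View pics/top0.png

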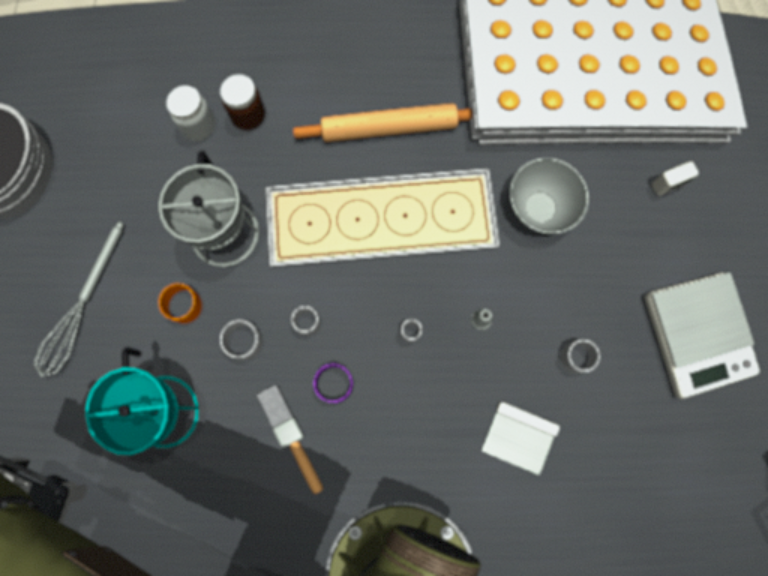

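View pics/scene0.png

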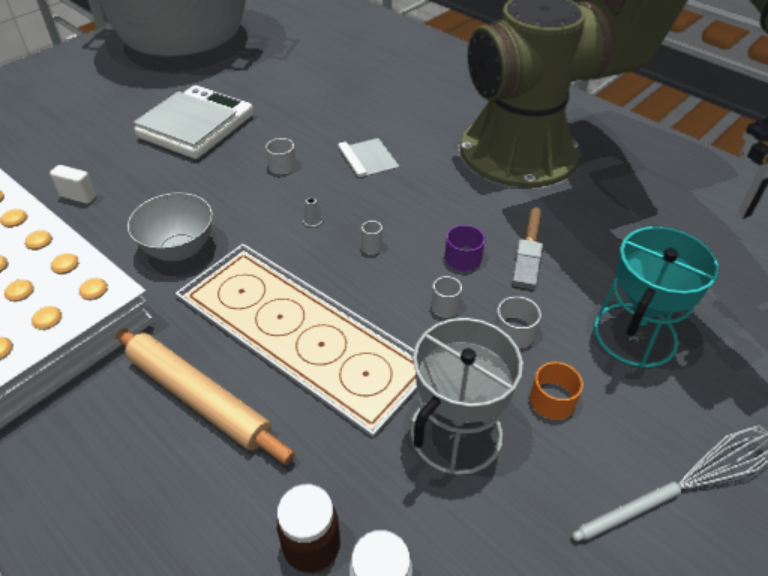

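View pics/wrist0.png

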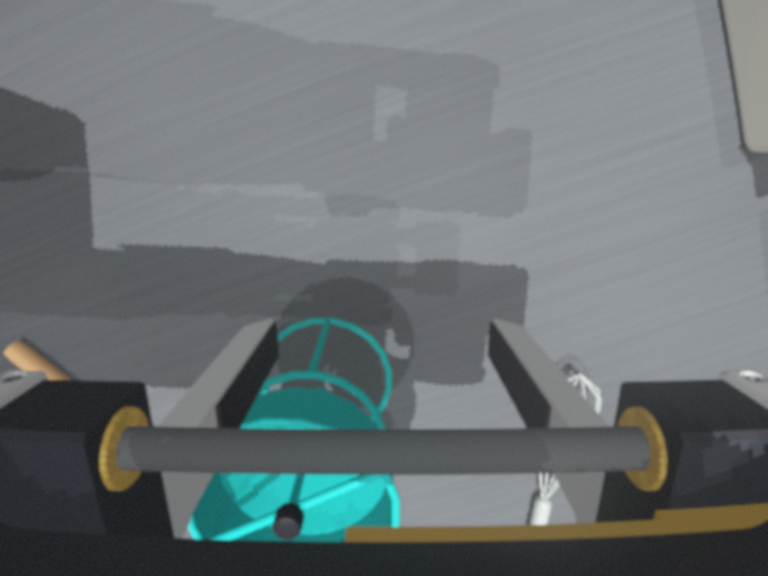

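The top view has plain steel rings at about (239,339), (304,320), (411,329) and (582,355) in the 1.5x picture, and the nozzle at (484,318). The steel funnel is at the left end (205,205) and the bowl at the right. The turquoise funnel and the orange and purple rings are decoys. Next I'll measure positions.

```bash
cat > h.py <<'E'
import numpy as np,cv2
from scipy.optimize import least_squares
from cell import manip,cams,models
def ray(c,p):
    u=cv2.undistortPoints(np.array([[p]],float),c["K"],c["D"])[0,0]
    d=c["pose"][:3,:3]@np.array([u[0],u[1],1]); return c["pose"][:3,3],d
def onz(c,p,z):
    o,d=ray(c,p); return o+d*(z-o[2])/d[2]
def proj(c,P):
    T=np.linalg.inv(c["pose"]); r,_=cv2.Rodrigues(T[:3,:3])
    return cv2.projectPoints(np.array(P,float),r,T[:3,3],c["K"],c["D"])[0][:,0]
def hullstat(pts):
    h=cv2.convexHull(pts.astype(np.float32)); m=cv2.moments(h); return np.array([m["m10"]/m["m00"],m["m01"]/m["m00"]]),m["m00"]
def cyl(c,x,y,r0,r1,h=50,z=0):
    a=np.linspace(0,2*np.pi,72)
    P=[[x+r*np.cos(t),y+r*np.sin(t),zz] for r,zz in((r0,z),(r1,z+h)) for t in a]
    return hullstat(proj(c,P))
def fitmask(c,mask,r=None,z=0):
    # find x,y (and r from hull area) of upright cylinder
    ys,xs=np.nonzero(mask); pts=np.stack([xs,ys],1)
    cnr=np.concatenate([pts+[dx,dy] for dx in(-.5,.5) for dy in(-.5,.5)])
    ce,A=hullstat(cnr); g=onz(c,ce,z+25)
    def f(v): 
        cc,a=cyl(c,v[0],v[1],v[2],v[2],z=z); return [cc[0]-ce[0],cc[1]-ce[1],np.sqrt(a)-np.sqrt(A)]
    s=least_squares(f,[g[0],g[1],25],x_scale=[1,1,1]); return s.x
E
python3 - <<'E'
from h import *
for cn in["top","scene"]:
    c=cams.camera(cn); f=c["frame"]
    for n in ["ring_s_mid","nozzle_mid","funnel","circle_a"]:
        for r in models.regions_of(cn,n):
            m=r["pixels"]; 
            if m.sum()<20: continue
            col=f[m].mean(0).round(); 
            e=fitmask(c,m) if n[0] in"rn" else onz(c,r["point"],4)
            print(cn,n,round(r["score"],2),np.round(r["point"]),int(m.sum()),col,"xy r/z",e.round(1))
E
```

```text
top ring_s_mid 0.49 [153. 222.] 239 [111. 113. 111.] xy r/z [407.6 282.   25. ]
top ring_s_mid 0.42 [275. 215.] 64 [122. 125. 124.] xy r/z [425.5 -20.5  25. ]
top nozzle_mid 0.73 [321. 210.] 151 [105. 110. 105.] xy r/z [ 448.4 -145.4   24.5]
top funnel 0.85 [ 88. 272.] 2803 [  2. 106. 100.] xy r/z [283.5 483.1   4. ]
top funnel 0.59 [133. 138.] 2602 [110. 116. 110.] xy r/z [663.1 380.6   4. ]
top circle_a 0.75 [239. 146.] 642 [231. 224. 171.] xy r/z [637.7  76.4   4. ]
top circle_a 0.7 [202. 147.] 654 [230. 221. 167.] xy r/z [636.1 180.5   4. ]
top circle_a 0.57 [301. 140.] 604 [231. 227. 174.] xy r/z [657.5 -99.8   4. ]
scene ring_s_mid 0.67 [247. 154.] 288 [101. 103. 105.] xy r/z [423.7 -19.5  25. ]
scene nozzle_mid 0.76 [207. 143.] 160 [90. 95. 94.] xy r/z [ 457.8 -141.    25. ]
scene nozzle_mid 0.5 [250. 154.] 263 [ 98. 101. 102.] xy r/z [425.2 -17.7  25. ]
scene funnel 0.87 [441. 184.] 3923 [30. 90. 89.] xy r/z [137.1 396.7   4. ]
scene funnel 0.71 [307. 247.] 4564 [105. 111. 110.] xy r/z [528.6 269.5   4. ]
scene circle_a 0.97 [216. 230.] 740 [233. 217. 183.] xy r/z [639.   84.5   4. ]
scene circle_a 0.97 [188. 209.] 648 [233. 217. 182.] xy r/z [643.5 -11.    4. ]
scene circle_a 0.94 [161. 194.] 553 [236. 219. 183.] xy r/z [657.  -98.2   4. ]
scene circle_a 0.58 [242. 251.] 823 [234. 221. 189.] xy r/z [638.5 171.2   4. ]
```

```bash
sed -i 's/x_scale=\[1,1,1\]/diff_step=0.01/' h.py
python3 - <<'E'
from h import *
for cn in["top","scene"]:
    c=cams.camera(cn); f=c["frame"]
    for n in ["ring_s_mid","ring_m_mid","ring_l_mid","ring_xl_mid","nozzle_mid"]:
        for r in models.regions_of(cn,n):
            m=r["pixels"]; 
            if m.sum()<20: continue
            col=f[m].mean(0).round(); 
            print(cn,n,round(r["score"],2),np.round(r["point"]),int(m.sum()),col,fitmask(c,m).round(1))
    # dots
    for y in (187,97,7,-83):
        x=645
        p=proj(c,[[x,y-0,4]])[0]
        best=None
        g=f.astype(float); u,v=np.round(p).astype(int); w=14
        sub=g[v-w:v+w+1,u-w:u+w+1,2]  # blue? 
        k=cv2.GaussianBlur(255-sub,(0,0),1.0)
        yy,xx=np.mgrid[-w:w+1,-w:w+1]; k2=k.copy(); k2[(xx**2+yy**2)>100]=0
        # background-subtracted centroid near max
        j,i=np.unravel_index(k2.argmax(),k2.shape)
        s=k[j-3:j+4,i-3:i+4]; s=np.clip(s-np.percentile(s,40),0,None)
        a,b=np.mgrid[-3:4,-3:4]; q=[u-w+i+(s*b).sum()/s.sum(),v-w+j+(s*a).sum()/s.sum()]
        print(cn,"dot",y,np.round(q,1),onz(c,q,4).round(1))
    if cn=="top":
        cv2.imwrite("pics/c1.png",cv2.resize(f[100:260,90:410,::-1],None,fx=2.5,fy=2.5,interpolation=cv2.INTER_CUBIC))
E
```

```text
top ring_m_mid 0.49 [198. 210.] 130 [120. 123. 121.] [443.2 166.7  22.4]
top ring_l_mid 0.7 [395. 234.] 220 [93. 95. 93.] [ 378.4 -321.6   26.5]
top ring_xl_mid 0.83 [158. 219.] 301 [112. 114. 113.] [408.1 281.   33.9]
top ring_xl_mid 0.71 [216. 247.] 116 [ 95.  55. 118.] [335.5 117.4  32.2]
top ring_xl_mid 0.66 [122. 196.] 371 [124.  68.  17.] [473.4 396.5  33.2]
top nozzle_mid 0.44 [320. 213.] 149 [105. 110. 105.] [ 448.6 -146.6   16. ]
top dot 187 [206.  148.5] [631.3 168.2   4. ]
top dot 97 [237.9 145.8] [639.3  78.4   4. ]
top dot 7 [269.7 143.2] [647.4 -11.1   4. ]
top dot -83 [301.4 140.6] [ 655.7 -100.8    4. ]
scene ring_s_mid 0.54 [246. 155.] 295 [100. 102. 104.] [427.1 -16.6  19.2]
scene ring_m_mid 0.76 [297. 199.] 446 [102. 104. 106.] [444.1 168.5  23.1]
scene ring_m_mid 0.57 [189. 210.] 641 [234. 217. 182.] [660.    6.5  28.2]
scene ring_l_mid 0.66 [188. 106.] 392 [100. 102. 104.] [ 381.8 -319.9   28.1]
scene ring_xl_mid 0.89 [305. 163.] 677 [61. 32. 81.] [334.5 118.1  33.2]
scene ring_xl_mid 0.83 [346. 213.] 707 [106. 108. 110.] [403.9 282.8  31.4]
scene ring_xl_mid 0.6 [370. 254.] 857 [124.  67.  27.] [474.5 399.1  32.7]
scene nozzle_mid 0.45 [205. 144.] 190 [92. 97. 96.] [ 458.2 -140.1   14.7]
scene dot 187 [243.4 248.7] [632.2 169.4   4. ]
scene dot 97 [213.7 229. ] [640.6  79.9   4. ]
scene dot 7 [186.1 210.7] [649.  -10.1   4. ]
scene dot -83 [160.6 193.6] [657.2 -99.7   4. ]
```

View pics/c1.png

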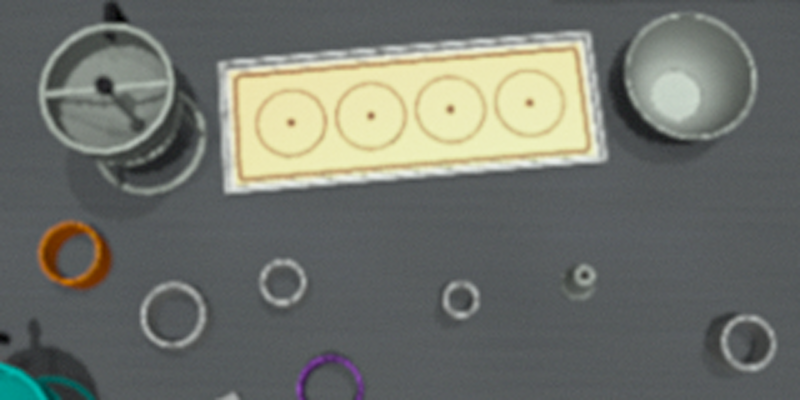

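Sizes, spacing (90 mm) and reach all agree. Ring targets in mm: s (426,-18), m (444,168), l (380,-321), xl (406,282). The funnel is on the left, so s→a (632,169), m→b (640,79), l→c (648,-11), xl→d (656.5,-100). In the crop the steel ring at (174,315) is the xl; the orange and purple ones are look-alikes. I'll rise first to clear the turquoise funnel.

```bash
python3 -m pendant '[[[0,0,-5,0],[0,0,-10,0],[0,0,-13,0],[-5,-2.6,-13,0.15],[-10,-5.2,-13,0.3]]]' 0.9 30
python3 -m pendant '[[[0,0,0,0.15],[0,0,0,0.3],[0,0,0,0.45],[0,0,0,0.6],[0,0,0,0.75]]]'
python3 -m pendant '[[[0,0,0,0.1],[0,0,0,0.19],[0,0,0,0.19]]]'
```

```text
clock: 1.75
eef_pos: [247.8, 447.2, 306.6]
eef_rot: [3.14, -0.0, 2.507]
wrist_force: [0.6, 0.9, -0.4]
finger_gap: 88.9
clock: 2.25
eef_pos: [247.6, 447.7, 306.1]
eef_rot: [3.142, -0.0, 1.754]
wrist_force: [0.1, -0.1, -0.4]
finger_gap: 89.6
clock: 2.55
eef_pos: [247.5, 447.7, 306.1]
eef_rot: [-3.142, -0.0, 1.569]
wrist_force: [-0.3, -0.0, -0.0]
finger_gap: 89.3
```

```bash
python3 -m pendant '[[[-4,4,0,0],[-8,8,0,0],[-12,12,0,0],[-16.6,15.9,0,0],[-16.6,15.9,4,0]]]'
python3 -m pendant '[[[0,0,4,0],[0,0,8,0],[0,0,11,0],[0,0,13,0],[0,0,13,0]]]' 
python3 - <<'E'
from h import *
c=cams.camera("wrist"); cv2.imwrite("pics/w1.png",cv2.resize(c["frame"][:,:,::-1],None,fx=1.5,fy=1.5)); print(manip.read_state()["eef_pos"])
print(proj(c,[[406,282,50]]))
for r in models.regions_of("wrist","ring_xl_mid"): print(r["score"],r["point"],fitmask(c,r["pixels"]).round(1))
E
```

```text
clock: 3.05
eef_pos: [409.7, 280.2, 269.6]
eef_rot: [3.134, -0.004, 1.572]
wrist_force: [2.0, 1.5, -0.8]
finger_gap: 89.1
clock: 3.55
eef_pos: [405.5, 281.0, 133.8]
eef_rot: [-3.138, 0.002, 1.573]
wrist_force: [0.1, 0.2, -0.0]
finger_gap: 89.6
[406.25141319 281.51118556 135.68375328]
[[256.0983018  182.70156449]]
0.87 [257.2, 196.6] [408.6 283.1  33.2]
0.75 [201.9, 317.0] [333.9 118.4  33. ]
0.61 [345.7, 58.2] [474.  398.3  32.9]
```

View pics/w1.png

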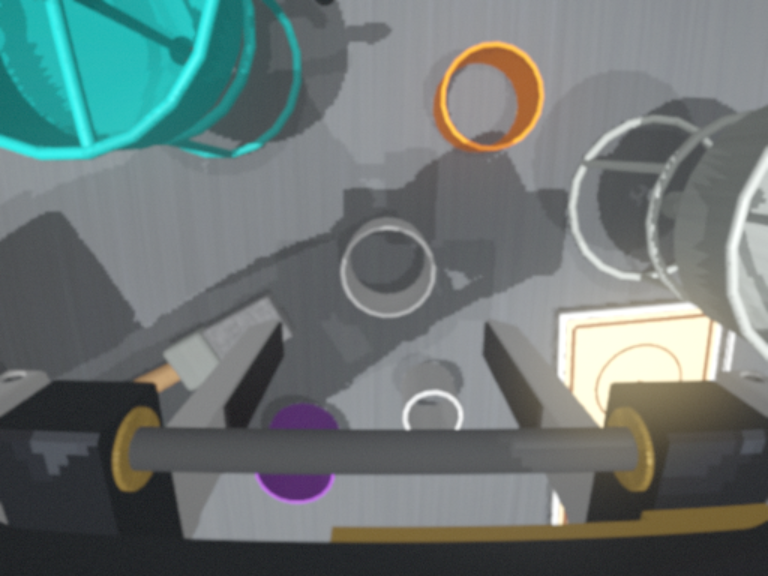

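The wrist view shows the steel xl ring centred at (388,268), and the fit of (408,283) agrees with the earlier one. I'll descend, grip and lift.

```bash
python3 -m pendant '[[[0.1,0.2,4,0],[0.1,0.2,8,0],[0.1,0.2,11,0],[0.1,0.2,12,0],[0.1,0.2,12,0]]]'
python3 -m pendant '[[[0,0,0,0],[0,0,0,0],[0,0,0,0],[0,0,0,0],[0,0,0,0]]]' 0.2 25
python3 -m pendant '[[[0,0,0,0],[0,0,0,0],[0,0,-2,0],[0,0,-5,0],[0,0,-8.5,0]]]'
python3 -m pendant '[[[0,0,0,0],[0,0,0,0]]]'
```

```text
clock: 4.15
eef_pos: [408.8, 282.9, 16.5]
eef_rot: [-3.141, 0.0, 1.571]
wrist_force: [0.5, 0.0, 0.1]
finger_gap: 89.4
clock: 4.65
eef_pos: [409.1, 283.1, 17.1]
eef_rot: [3.14, -0.001, 1.571]
wrist_force: [-1.7, -0.3, 7.9]
finger_gap: 65.0
clock: 5.15
eef_pos: [408.1, 282.4, 101.8]
eef_rot: [-3.14, 0.001, 1.571]
wrist_force: [0.5, 0.2, -0.8]
finger_gap: 64.9
clock: 5.35
eef_pos: [408.7, 282.8, 101.4]
eef_rot: [3.14, -0.001, 1.571]
wrist_force: [0.3, -0.1, -1.1]
finger_gap: 64.8
```

```bash
python3 -m pendant '[[[-4,2.6,0,0],[-8,5.2,0,0],[-12,7.8,0,0],[-16,10.4,0,0],[-20,13,0,0]]]'
python3 -m pendant '[[[-4,2.6,0,0],[-8,5.2,0,0],[-12,7.8,0,0],[-16,10.4,0,0],[-18.3,11.8,0,0]]]'
python3 -m pendant '[[[0,0,0,0],[0,0,0,0],[0,0,0,0]]]'
```

```text
clock: 5.85
eef_pos: [538.6, 80.8, 99.6]
eef_rot: [-3.139, 0.0, 1.571]
wrist_force: [0.5, 0.9, -0.2]
finger_gap: 64.8
clock: 6.35
eef_pos: [656.9, -103.3, 98.7]
eef_rot: [-3.139, -0.0, 1.569]
wrist_force: [-0.1, 0.9, -1.2]
finger_gap: 64.6
clock: 6.65
eef_pos: [655.9, -99.3, 100.2]
eef_rot: [-3.14, -0.0, 1.572]
wrist_force: [0.3, -0.2, -0.3]
finger_gap: 65.0
```

```bash
python3 -m pendant '[[[0,0,3,0],[0,0,6,0],[0,0,7.5,0],[0,0,8,0],[0,0,8,0]]]'
python3 -m pendant '[[[0,0,0,0],[0,0,0.1,0],[0,0,0.1,0]]]'
python3 -m pendant '[[[0,0,0,0],[0,0,0,0],[0,0,0,0],[0,0,0,0],[0,0,0,0]]]' 0.75
python3 -m pendant '[[[0,0,-2,0],[0,0,-5,0],[0,0,-9,0],[0,0,-10,0],[0,0,-10,0]]]'
python3 - <<'E'
from h import *
c=cams.camera("top"); cv2.imwrite("pics/t2.png",cv2.resize(c["frame"][:,:,::-1],None,fx=1.5,fy=1.5)); print(manip.read_state()["eef_pos"])
c=cams.camera("wrist"); cv2.imwrite("pics/w2.png",cv2.resize(c["frame"][:,:,::-1],None,fx=1.5,fy=1.5)); 
for r in models.regions_of("wrist","ring_xl_mid"): print(r["score"],r["point"],fitmask(c,r["pixels"],z=4).round(1))
E
```

```text
clock: 7.15
eef_pos: [656.5, -99.5, 21.6]
eef_rot: [-3.141, -0.0, 1.572]
wrist_force: [0.5, -0.0, -1.0]
finger_gap: 65.1
clock: 7.45
eef_pos: [657.1, -100.2, 20.9]
eef_rot: [3.14, 0.0, 1.571]
wrist_force: [1.0, 1.0, 4.1]
finger_gap: 65.0
clock: 7.95
eef_pos: [656.5, -100.3, 20.0]
eef_rot: [-3.141, -0.0, 1.571]
wrist_force: [-0.7, 0.1, 0.1]
finger_gap: 82.0
clock: 8.45
eef_pos: [657.3, -100.4, 121.8]
eef_rot: [3.139, 0.001, 1.571]
wrist_force: [-0.2, -0.5, -0.9]
finger_gap: 82.3
[ 656.49091511 -100.28749276  119.71756717]
0.64 [254.5, 203.4] [ 657.1 -100.1   33.2]
```

View pics/w2.png

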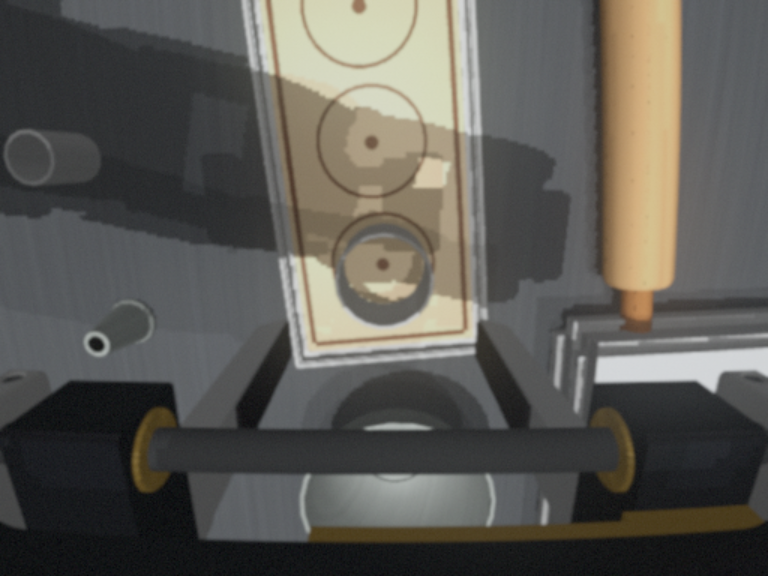

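Ring xl stands upright and centred on circle d: the circle's dot shows inside it at (383,264), and the fit gives (657,-100). Next is ring l.

```bash
python3 -m pendant '[[[-3,-3.7,0,0],[-6,-7.5,0,0],[-9,-11.3,0,0],[-12,-15,0,0],[-15,-18.8,0,0]]]'
python3 -m pendant '[[[-3,-3.7,0,0],[-6,-7.5,0,0],[-7,-8.8,0,0],[-7,-8.8,0,0],[-7,-8.8,0,0]]]'
python3 - <<'E'
from h import *
print(manip.read_state()["eef_pos"])
c=cams.camera("wrist"); cv2.imwrite("pics/w3.png",cv2.resize(c["frame"][:,:,::-1],None,fx=1.5,fy=1.5)); 
for r in models.regions_of("wrist","ring_l_mid"): print(r["score"],r["point"],fitmask(c,r["pixels"]).round(1))
E
```

```text
clock: 9.1
eef_pos: [466.4, -250.7, 118.5]
eef_rot: [-3.14, -0.001, 1.571]
wrist_force: [0.3, -0.9, 0.8]
finger_gap: 82.3
clock: 9.6
eef_pos: [380.5, -319.9, 119.2]
eef_rot: [-3.141, -0.001, 1.57]
wrist_force: [-0.1, 0.0, 0.6]
finger_gap: 82.4
[ 380.49571476 -319.90797631  119.19368563]
0.88 [256.3, 199.7] [ 380.7 -318.5   27.9]
```

View pics/w3.png

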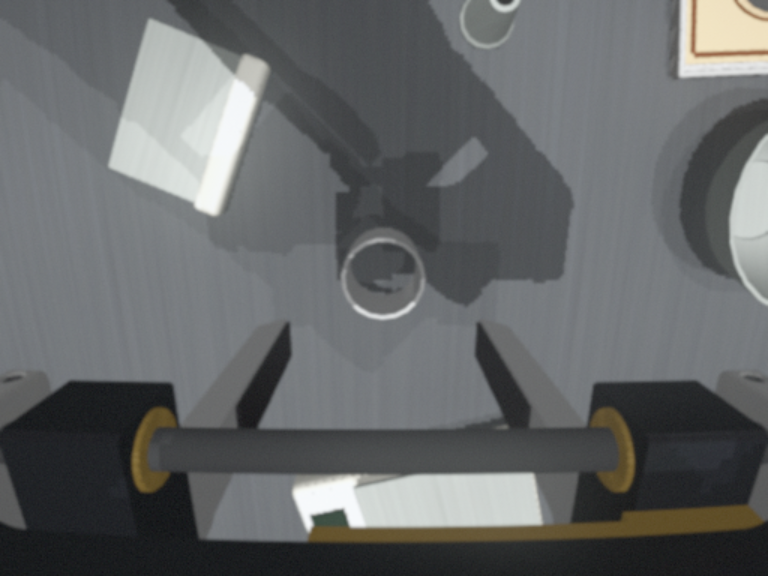

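Ring l is centred at (383,277) in the wrist view, with a fitted radius of 27.9 (28 expected). I'll grip it and lift.

```bash
python3 -m pendant '[[[0.1,0,3,0],[0.1,0,7,0],[0.1,0,9.5,0],[0.1,0,10.4,0],[0.1,0,10.4,0]]]'
python3 -m pendant '[[[0,0,0,0],[0,0,0,0],[0,0,0,0],[0,0,0,0],[0,0,0,0]]]' 0 25
python3 -m pendant '[[[0,0,0,0],[0,0,0,0],[0,0,-2,0],[0,0,-5,0],[0,0,-8.5,0]]]'
python3 -m pendant '[[[0,0,0,0],[0,0,0,0]]]'
```

```text
clock: 10.2
eef_pos: [380.8, -318.5, 15.3]
eef_rot: [-3.14, -0.001, 1.572]
wrist_force: [0.2, 0.3, 0.8]
finger_gap: 82.3
clock: 10.7
eef_pos: [380.9, -319.6, 16.8]
eef_rot: [3.141, 0.001, 1.571]
wrist_force: [-0.5, 0.8, 5.1]
finger_gap: 54.8
clock: 11.2
eef_pos: [380.0, -318.8, 101.5]
eef_rot: [-3.14, -0.001, 1.571]
wrist_force: [0.9, -0.4, -0.6]
finger_gap: 54.8
clock: 11.4
eef_pos: [380.6, -319.3, 101.2]
eef_rot: [3.141, 0.001, 1.571]
wrist_force: [0.5, -0.2, -0.9]
finger_gap: 55.1
```

```bash
python3 -m pendant '[[[3.6,3.1,0,0],[7.2,6.2,0,0],[10.8,9.4,0,0],[14.4,12.5,0,0],[18,15.6,0,0]]]'
python3 -m pendant '[[[3.6,3.1,0,0],[7.2,6.2,0,0],[10.8,9.4,0,0],[12.9,11.2,0,0],[12.9,11.2,0,0]]]'
python3 -m pendant '[[[0,0,0,0],[0,0,0,0],[0,0,3,0],[0,0,6,0],[0,0,7.5,0]]]'
python3 -m pendant '[[[0,0,0.5,0],[0,0,0.6,0],[0,0,0.6,0]]]'
```

```text
clock: 11.9
eef_pos: [536.9, -137.3, 99.4]
eef_rot: [-3.139, -0.001, 1.571]
wrist_force: [-0.0, -0.9, -0.8]
finger_gap: 54.5
clock: 12.4
eef_pos: [649.1, -7.2, 98.4]
eef_rot: [-3.139, -0.001, 1.574]
wrist_force: [-0.5, 0.2, -0.8]
finger_gap: 55.0
clock: 12.9
eef_pos: [646.9, -11.3, 23.5]
eef_rot: [-3.138, -0.0, 1.569]
wrist_force: [-0.1, -0.1, 0.3]
finger_gap: 54.9
clock: 13.2
eef_pos: [648.8, -10.8, 20.9]
eef_rot: [3.141, 0.0, 1.57]
wrist_force: [-0.9, 0.7, -0.8]
finger_gap: 54.7
```

```bash
python3 -m pendant '[[[0,0,0,0],[0,0,0,0],[0,0,0,0],[0,0,0,0],[0,0,0,0]]]' 0.53
python3 -m pendant '[[[0,0,-2,0],[0,0,-5,0],[0,0,-9,0],[0,0,-10,0],[0,0,-10,0]]]'
python3 - <<'E'
from h import *
print(manip.read_state()["eef_pos"])
c=cams.camera("wrist"); cv2.imwrite("pics/w4.png",cv2.resize(c["frame"][:,:,::-1],None,fx=1.5,fy=1.5)); 
for r in models.regions_of("wrist","ring_l_mid"): print(r["score"],r["point"],fitmask(c,r["pixels"],z=4).round(1))
E
```

```text
clock: 13.7
eef_pos: [648.6, -10.3, 20.1]
eef_rot: [3.142, 0.0, 1.571]
wrist_force: [0.5, 0.4, 0.3]
finger_gap: 72.0
clock: 14.2
eef_pos: [649.3, -10.3, 121.7]
eef_rot: [3.138, 0.0, 1.571]
wrist_force: [0.1, 0.2, 0.2]
finger_gap: 71.6
[649.32974167 -10.31478956 121.73194689]
0.68 [257.2, 198.7] [649.3  -9.2  28.4]
```

View pics/w4.png

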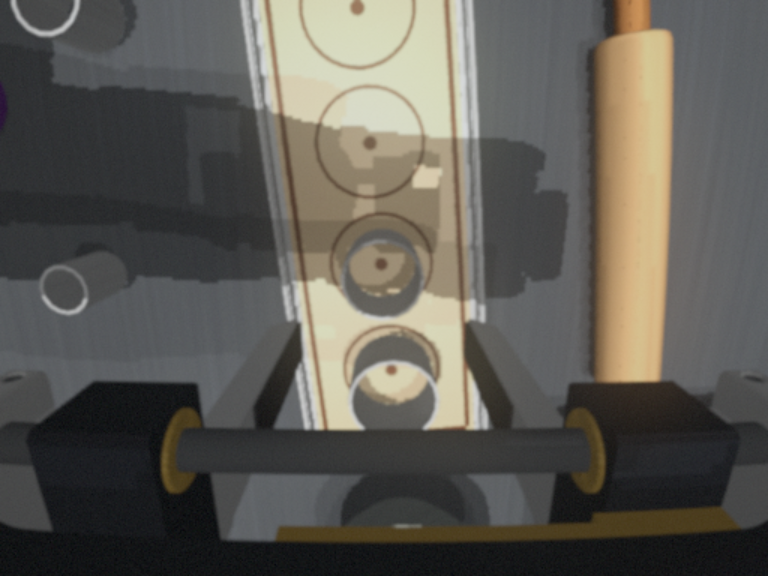

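Ring l stands centred on circle c, with the dot inside it at (381,264). Next is ring m.

```bash
python3 -m pendant '[[[3,-3.4,0,0],[6,-6.8,0,0],[9,-10.2,0,0],[12,-13.6,0,0],[15,-17.1,0,0]]]' 0.45
python3 -m pendant '[[[2.8,-3.4,0,0],[2.8,-3.4,0,0],[2.8,-3.4,0,0],[2.8,-3.4,0,0]]]'
python3 - <<'E'
from h import *
print(manip.read_state()["eef_pos"])
c=cams.camera("wrist"); cv2.imwrite("pics/w5.png",cv2.resize(c["frame"][:,:,::-1],None,fx=1.5,fy=1.5)); 
for r in models.regions_of("wrist","ring_m_mid"): print(r["score"],r["point"],fitmask(c,r["pixels"]).round(1))
E
```

```text
clock: 14.8
eef_pos: [475.2, 140.4, 118.3]
eef_rot: [-3.139, 0.001, 1.57]
wrist_force: [1.3, 1.0, 0.7]
finger_gap: 68.5
clock: 15.2
eef_pos: [444.0, 167.1, 119.3]
eef_rot: [-3.141, 0.0, 1.57]
wrist_force: [1.1, 0.3, 0.5]
finger_gap: 68.2
[443.95725336 167.14267659 119.32993555]
0.74 [259.4, 190.7] [444.3 168.4  22.6]
```

View pics/w5.png

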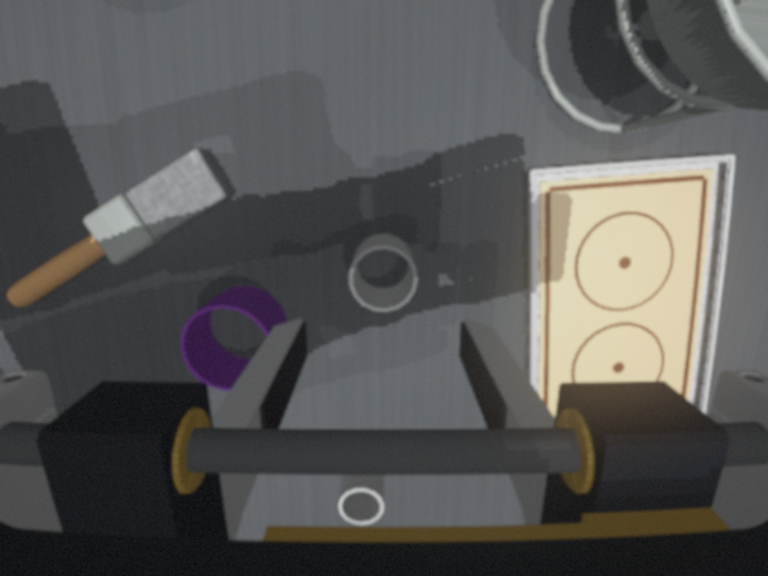

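Ring m is centred at (383,278), with a fitted radius of 22.6 (23 expected).

```bash
python3 -m pendant '[[[0.1,0,3,0],[0.1,0,7,0],[0.1,0,9.5,0],[0.1,0,10.4,0],[0.1,0,10.4,0]]]'
python3 -m pendant '[[[0,0,0,0],[0,0,0,0],[0,0,0,0],[0,0,0,0],[0,0,0,0]]]' -0.2 25
python3 -m pendant '[[[0,0,0,0],[0,0,0,0],[0,0,-2,0],[0,0,-5,0],[0,0,-8.5,0]]]'
python3 -m pendant '[[[0,0,0,0],[0,0,0,0]]]'
```

```text
clock: 15.8
eef_pos: [443.5, 168.2, 15.3]
eef_rot: [-3.14, 0.001, 1.57]
wrist_force: [-0.3, -0.2, -0.1]
finger_gap: 67.8
clock: 16.3
eef_pos: [444.0, 168.9, 16.8]
eef_rot: [3.14, -0.0, 1.571]
wrist_force: [-1.6, 0.3, 6.5]
finger_gap: 44.6
clock: 16.8
eef_pos: [442.9, 168.6, 101.6]
eef_rot: [-3.14, 0.0, 1.571]
wrist_force: [-0.0, -0.4, -0.8]
finger_gap: 44.5
clock: 17.0
eef_pos: [443.7, 168.8, 101.3]
eef_rot: [3.14, -0.0, 1.571]
wrist_force: [-0.2, -0.1, -1.0]
finger_gap: 44.6
```

To circle b (640,79): dx +196, dy -89.5.

```bash
python3 -m pendant '[[[-1.8,4,0,0],[-3.6,8,0,0],[-5.4,12,0,0],[-7.2,16,0,0],[-9,19.6,0,0]]]'
python3 -m pendant '[[[0,0,0,0],[0,0,0,0],[0,0,3,0],[0,0,6,0],[0,0,7.5,0]]]'
python3 -m pendant '[[[0,0,0.5,0],[0,0,0.6,0],[0,0,0.6,0]]]'
python3 -m pendant '[[[0,0,0,0],[0,0,0,0],[0,0,0,0],[0,0,0,0],[0,0,0,0]]]' 0.32
python3 -m pendant '[[[0,0,-2,0],[0,0,-5,0],[0,0,-9,0],[0,0,-10,0],[0,0,-10,0]]]'
python3 - <<'E'
from h import *
print(manip.read_state()["eef_pos"])
c=cams.camera("wrist"); cv2.imwrite("pics/w6.png",cv2.resize(c["frame"][:,:,::-1],None,fx=1.5,fy=1.5)); 
for r in models.regions_of("wrist","ring_m_mid"): print(r["score"],r["point"],fitmask(c,r["pixels"],z=4).round(1))
E
```

```text
clock: 17.5
eef_pos: [640.4, 77.7, 98.9]
eef_rot: [-3.139, 0.0, 1.571]
wrist_force: [-0.6, 0.2, -0.8]
finger_gap: 44.4
clock: 18.0
eef_pos: [637.2, 79.4, 23.2]
eef_rot: [-3.138, 0.0, 1.572]
wrist_force: [0.4, -0.5, -0.7]
finger_gap: 44.8
clock: 18.3
eef_pos: [639.4, 79.2, 20.8]
eef_rot: [3.141, -0.0, 1.571]
wrist_force: [-0.6, 0.5, -0.0]
finger_gap: 44.7
clock: 18.8
eef_pos: [639.6, 78.7, 20.1]
eef_rot: [3.142, 0.0, 1.571]
wrist_force: [0.1, -0.5, 0.4]
finger_gap: 61.9
clock: 19.3
eef_pos: [640.3, 78.8, 121.7]
eef_rot: [3.138, -0.0, 1.571]
wrist_force: [0.0, 0.1, 0.3]
finger_gap: 61.8
[640.31234389  78.75639476 121.72111634]
0.95 [253.1, 192.0] [639.6  78.8  22.9]
```

View pics/w6.png

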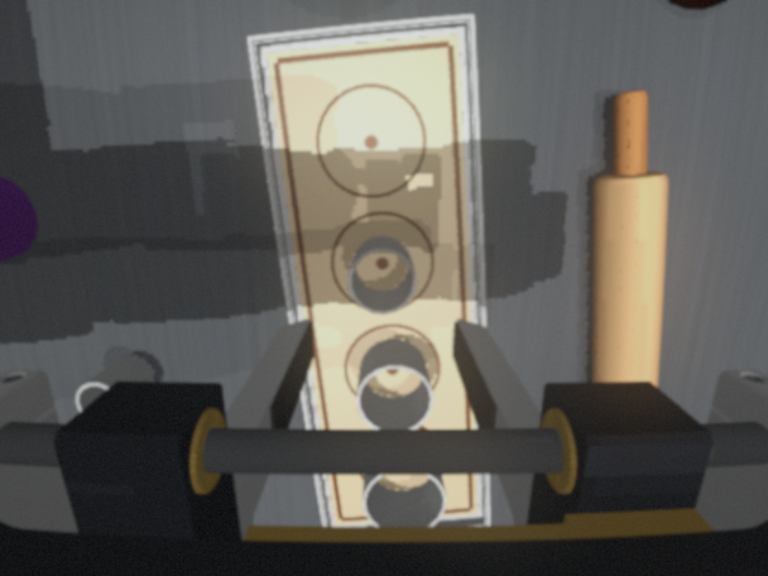

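Ring m stands centred on circle b, with the dot at (383,263). Next is ring s at (426,-18): dx -213.5, dy -96.5.

```bash
python3 -m pendant '[[[-1.9,-4,0,0],[-3.8,-8,0,0],[-5.7,-12,0,0],[-7.6,-16,0,0],[-9.7,-21.4,0,0]]]' 0.25
python3 -m pendant '[[[0,0,0,0],[0,0,0,0],[0,0,0,0],[0,0,0,0]]]'
python3 - <<'E'
from h import *
print(manip.read_state()["eef_pos"])
c=cams.camera("wrist"); cv2.imwrite("pics/w7.png",cv2.resize(c["frame"][:,:,::-1],None,fx=1.5,fy=1.5)); 
for r in models.regions_of("wrist","ring_s_mid"): print(r["score"],r["point"],fitmask(c,r["pixels"]).round(1))
E
```

```text
clock: 19.9
eef_pos: [430.7, -15.9, 118.3]
eef_rot: [-3.139, -0.0, 1.571]
wrist_force: [0.4, -0.6, 1.5]
finger_gap: 58.8
clock: 20.3
eef_pos: [433.6, -15.1, 119.6]
eef_rot: [-3.141, -0.0, 1.571]
wrist_force: [0.2, 0.4, 0.9]
finger_gap: 58.4
[433.6282994  -15.08827776 119.56058356]
0.74 [247.9, 191.8] [426.7 -16.9  18.2]
```

View pics/w7.png

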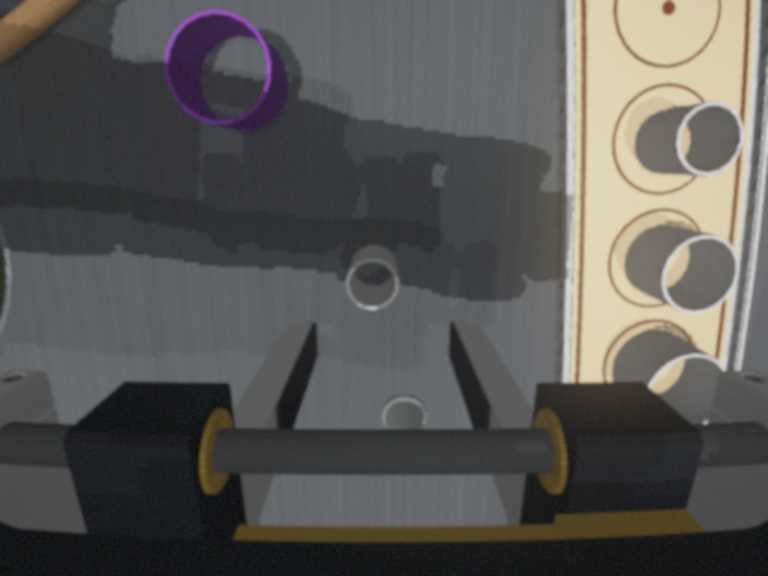

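Ring s is at (372,283), fitted (426.7,-16.9) with radius 18.2 (18 expected). I'll correct by -7 mm in x and -2 mm in y, then grip.

```bash
python3 -m pendant '[[[-0.2,-0.7,2,0],[-0.2,-0.7,6,0],[-0.2,-0.7,9.5,0],[-0.2,-0.7,10.4,0],[-0.2,-0.7,10.4,0]]]'
python3 -m pendant '[[[0,0,0,0],[0,0,0,0],[0,0,0,0],[0,0,0,0],[0,0,0,0]]]' -0.4 25
python3 -m pendant '[[[0,0,0,0],[0,0,0,0],[0,0,-2,0],[0,0,-5,0],[0,0,-8.5,0]]]'
python3 -m pendant '[[[0,0,0,0],[0,0,0,0]]]'
```

```text
clock: 20.9
eef_pos: [425.6, -17.2, 15.5]
eef_rot: [-3.139, -0.0, 1.571]
wrist_force: [-0.2, -0.4, 0.7]
finger_gap: 58.6
clock: 21.4
eef_pos: [426.6, -17.5, 16.9]
eef_rot: [3.14, 0.0, 1.571]
wrist_force: [-0.8, 0.3, 6.5]
finger_gap: 34.7
clock: 21.9
eef_pos: [425.4, -17.3, 101.8]
eef_rot: [-3.14, -0.0, 1.571]
wrist_force: [0.5, 0.6, -0.1]
finger_gap: 34.3
clock: 22.1
eef_pos: [426.1, -17.4, 101.3]
eef_rot: [3.14, 0.0, 1.571]
wrist_force: [-0.1, -0.1, -1.2]
finger_gap: 34.7
```

To circle a (631.7,168.8): dx +205.5, dy +186.3.

```bash
python3 -m pendant '[[[3.2,3.5,0,0],[6.4,7,0,0],[9.6,10.6,0,0],[12.8,14.1,0,0],[15.8,17.4,0,0]]]'
python3 -m pendant '[[[2.8,3.1,0,0],[2.8,3.1,0,0],[2.8,3.1,0,0],[2.8,3.1,0,0]]]'
python3 - <<'E'
from h import *
c=cams.camera("wrist"); cv2.imwrite("pics/w8.png",cv2.resize(c["frame"][:,:,::-1],None,fx=1.5,fy=1.5))
E
python3 -m pendant '[[[0,0,0,0],[0,0,3,0],[0,0,6,0],[0,0,7.5,0],[0,0,8,0]]]'
python3 -m pendant '[[[0,0,0.1,0],[0,0,0.1,0]]]'
python3 -m pendant '[[[0,0,0,0],[0,0,0,0],[0,0,0,0],[0,0,0,0],[0,0,0,0]]]' 0.1
python3 -m pendant '[[[0,0,-2,0],[0,0,-5,0],[0,0,-9,0],[0,0,-10,0],[0,0,-10,0]]]'
```

```text
clock: 22.6
eef_pos: [600.5, 142.2, 99.0]
eef_rot: [-3.139, 0.0, 1.571]
wrist_force: [-0.0, -1.2, -0.5]
finger_gap: 34.6
clock: 23.0
eef_pos: [630.1, 167.8, 100.1]
eef_rot: [-3.14, 0.0, 1.57]
wrist_force: [0.3, 0.4, -0.5]
finger_gap: 34.6
clock: 23.55
eef_pos: [630.2, 168.2, 20.8]
eef_rot: [-3.139, 0.0, 1.57]
wrist_force: [-13.7, -2.8, 25.1]
finger_gap: 34.8
clock: 23.75
eef_pos: [631.4, 168.5, 21.2]
eef_rot: [3.14, -0.0, 1.571]
wrist_force: [-2.0, 0.1, 0.8]
finger_gap: 35.0
clock: 24.25
eef_pos: [631.0, 168.6, 20.0]
eef_rot: [3.142, 0.0, 1.571]
wrist_force: [0.3, 0.8, 0.6]
finger_gap: 51.5
clock: 24.75
eef_pos: [631.7, 168.8, 121.7]
eef_rot: [3.139, -0.001, 1.571]
wrist_force: [-0.4, -1.4, -0.0]
finger_gap: 51.9
```

```bash
python3 -m pendant '[[[0,0,-5,0],[0,-4,-9,0],[0,-8,-12,0],[0,-12,-14,0],[0,-16,-16,0]]]'
python3 -m pendant '[[[0,-4,0,0],[0,-8,0,0],[0,-12,0,0],[0,-12,0,0],[0,-12,0,0]]]'
python3 - <<'E'
from h import *
for cn in["top","scene"]:
    c=cams.camera(cn); f=c["frame"]
    cv2.imwrite(f"pics/e_{cn}.png",cv2.resize(f[:,:,::-1],None,fx=1.5,fy=1.5,interpolation=cv2.INTER_CUBIC))
    for n in ["ring_s_mid","ring_m_mid","ring_l_mid","ring_xl_mid","nozzle_mid"]:
        for r in models.regions_of(cn,n):
            m=r["pixels"]
            if m.sum()<20: continue
            print(cn,n,round(r["score"],2),np.round(r["point"]),fitmask(c,m,z=4).round(1))
E
```

```text
clock: 25.25
eef_pos: [469.0, 168.4, 279.3]
eef_rot: [-3.14, 0.0, 1.571]
wrist_force: [0.2, -0.4, 1.2]
finger_gap: 51.9
clock: 25.75
eef_pos: [350.8, 168.7, 279.4]
eef_rot: [-3.141, 0.0, 1.571]
wrist_force: [1.3, -1.8, 0.2]
finger_gap: 51.6
top ring_s_mid 0.45 [205. 143.] [629.  166.9  16.8]
top ring_m_mid 0.68 [239. 140.] [638.2  75.8  24. ]
top ring_l_mid 0.83 [271. 133.] [648.6 -12.8  28.9]
top ring_l_mid 0.2 [320. 211.] [ 448.5 -144.8   16.4]
top ring_xl_mid 0.73 [308. 134.] [ 655.1 -103.8   32.4]
top ring_xl_mid 0.69 [212. 253.] [335.5 117.4  24.7]
top ring_xl_mid 0.62 [114. 198.] [491.6 405.3  18.4]
top nozzle_mid 0.57 [319. 213.] [ 447.4 -145.1   15.4]
scene ring_s_mid 0.56 [244. 238.] [631.1 168.3  18.3]
scene ring_m_mid 0.78 [212. 223.] [640.5  79.2  23.7]
scene ring_l_mid 0.68 [186. 210.] [648.7 -10.1  27.9]
scene ring_l_mid 0.54 [155. 186.] [ 658.2 -100.1   33.9]
scene ring_xl_mid 0.97 [308. 162.] [337.2 121.4  32.1]
scene ring_xl_mid 0.76 [158. 192.] [658.9 -98.2  32.9]
scene nozzle_mid 0.46 [208. 142.] [ 459.8 -137.2   14.4]
```

View pics/e_top.png

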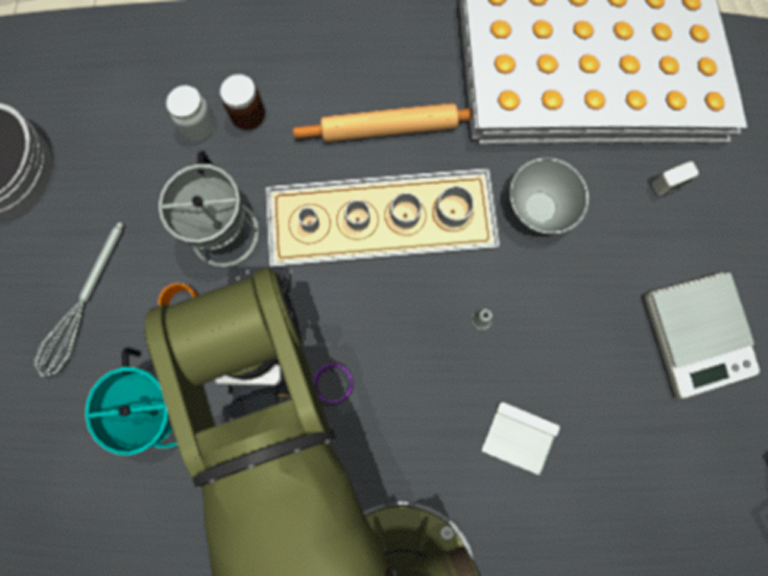

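View pics/e_scene.png

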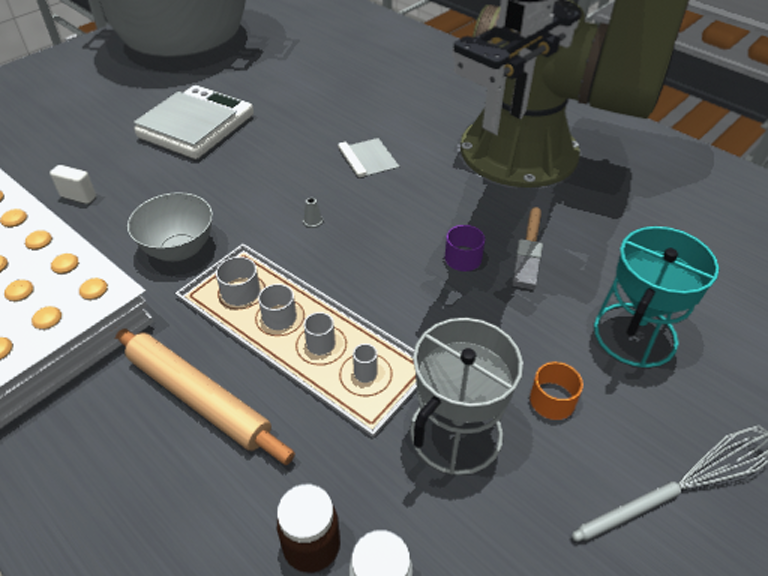

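All four rings stand upright and centred in their circles, the smallest by the steel funnel. The nozzle is still up at (484,318) in the top view, and the robot is clear. I'm handing in.

```bash
python3 -c "
from cell import manip
print(manip.sign_off())"
```

```text
the job is handed in; nothing more can be done
None
```

I stood all four steel rings on their circles and handed the job in at about 26 s of the 115 s allowed. The funnel is at the left end, so the order is 36 mm on circle_a, 46 mm on b, 56 mm on c and 66 mm on d.

**Position:** in the last pictures the rings are upright. The scene camera puts each axis within about 3 mm of its circle's centre. The top camera, whose outlines are cruder, puts them within about 4 mm. The limit is 12 mm.

**Other things:** the nozzle is still standing, the turquoise, orange and purple look-alikes were left alone, and the gripper had been pulled well clear.

**Disagreements:** the force briefly reached about 29 N as the smallest ring touched the mat, against the 120 N wrist limit. The final scene picture also gave one low-score false label, naming the 66 mm ring as the 56 mm one, but its fitted radius of 33.9 mm shows it is the 66 mm ring.

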